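# Swing the hold-down arms over the palm-leaf book

### The job

The palm-leaf book on the copying board is about to be photographed: with a fingertip, gently push the two swing arms round from where they are parked until each lies straight across the book, square to its length, with its rubber pad above the cover. Only push the arms, never pinch them; do not touch the book, leave it and the loupe, the steel weight and the brush where they lie, and finish clear of everything.

Things in the scene. Friction and masses are not known exactly. Their poses are not given: they have to be found in the camera images.
- board: Copying board, grey laminate, fixed to the desk: 260 mm (x) x 490 mm (y) x 18 mm. Origin at the centre of its underside on the desk, x across it (away from the robot), y along it, z up. Turned up to 0.3 rad about z.
- manuscript: Palm-leaf book lying loose on the board, dark wooden covers with pale leaves between: 60 mm (x, width) x 340 mm (y, length) x 36 mm high. Origin at the centre of its underside, 18 mm above the desk, so its top is 54 mm above the desk. It lies up to 0.1 rad askew on the board. 0.6 kg.
- stand_left: Stand at the +y end, fixed on the board on the book's far side from the robot: steel foot 44 x 44 x 10 mm, post of 16 mm diameter, the left swing arm on top. Origin under the foot's centre, 18 mm above the desk, on the vertical pivot axis; axes parallel to the board's. Highest point, the pivot's nut (20 mm diameter), 88 mm above the desk.
- stand_right: The stand at the -y end, identical to stand_left, carrying the right swing arm.
- swing_left (a joint): Angle (rad) of the left swing arm about its vertical pivot on stand_left, counter-clockwise from above positive, stops at -1.7 and 1.7. At angle q it points from the pivot along (-cos q, -sin q, 0) in the stand's frame: at 0 along the board's -x, over the book. Parked at a negative angle, swung out towards +y. Friction 0.06 N m (under 1 N near the tip) keeps it where left; no spring.
- swing_right (a joint): Angle of the right swing arm on stand_right, same build and same sense; it is parked at a positive angle, swung outwards towards -y.
- pad_left (a point): Centre of the underside of the rubber pad (24 mm diameter, 6 mm thick) under the left arm, 70 mm from the pivot, 58 mm above the desk, so 4 mm clear of the book; its x axis points along the arm from tip to pivot, z up.
- pad_right (a point): The same point and axes on the right arm.
- tip_left (a point): End of the left arm, middle of its top edge, 125 mm from the pivot, 82 mm above the desk; axes as the pad's. The arm is a straight aluminium bar 10 mm wide and 18 mm tall, underside 64 mm and top 82 mm above the desk, passing 10 mm above the book.
- tip_right (a point): The same point on the right arm.
- loupe: Black magnifying loupe, 40 mm diameter, 38 mm high, standing loose on the board between the two stands, behind the book. Origin at the centre of its underside. To be left alone.
- weight: Steel paperweight bar 35 x 100 x 22 mm with a small stud 29 mm high, loose on the board in front of the book, lying along it. Origin at the centre of its underside. To be left alone.
- brush: Dusting brush 120 mm long, up to 42 mm wide and 20 mm high, round wooden handle and flat grey head, lying loose on the board in front of the book, along it, beside the weight (either may be the left one). Origin at the middle of its underside, x along it from handle to bristles. To be left alone.

How it is judged:
By the outcome, as a careful person would: the job done as asked, in the order asked, and still so for the second after the job is handed in, with the robot touching nothing.
It also fails if it takes over 50 s, if anything falls off the work surface, if the arm or the gripper's body presses on something with over 40 N, if the wrist force passes 120 N, or if a joint passes its speed limit or range.

### The arm

A 6-joint arm with a two-finger parallel gripper is mounted at the origin on the work surface. World frame = base frame: x ahead of the robot, y to its left, z up, the work surface at z = 0. Lengths are in m, angles in degrees, forces in N, time in s.
With the tool pointing down it reaches from about 0.35 to 0.875 m from the base axis. Payload 4.2 kg.
Tool frame: the origin (TCP) lies on the centre line of the jaws, within the pads' length; the fingertips stand 19 mm ahead of it and the grasp point (between the pads) is the TCP; x points along the fingers, y is the direction in which the jaws open and shut, and the axes are right-handed (so a half turn about x gives the same grasp; the last joint's range is limited). The gripper opens to 87 mm and grips with 3 to 60 N. Pads are 19 mm wide; open, the fingers measure 117 mm over their backs; the gripper's body (75 mm by 190 mm) begins 51 mm behind the grasp point.
Start: joints at [-49.526, 22.042, 0.453, 0, -68.411, -14.817], TCP at [0.271, -0.563, 0.242] pointing down, gripper open.
Joint ranges: [-179.83, 179.83], [-69.29, 118.12], [-61.27, 80.66], [-181.25, 117.63], [-171.15, -9.14], [-177.46, 177.46]. Speed limits (degrees/s): [159.86, 159.86, 180, 180, 180, 180].

### API

Orientations are given as a 3x3 rotation matrix whose columns are the frame's x, y, z axes.
In Python, from station import r, viewer, job, spotter gives the robot as it stands.
- The arm moves only by the tool play_rows, never from a script. Its argument "commands" is a list of rows, each an object of numbers: "fingers": the gripper command: -1 is fully open, 1 is shut, values between are in proportion; "tx", "ty", "tz": the shift along the tool's x, y, z normalised to -1 to 1, where 1 is 750 mm; "ax", "ay", "az": the turn, a rotation vector about the tool's x, y, z normalised to -1 to 1, where 1 is pi rad. In form: [{"fingers": .., "tx": .., "ty": .., "tz": .., "ax": .., "ay": .., "az": ..}, ...]. A call has 1 to 5 rows; each row is the pose to reach, as a shift and turn from the pose commanded when the call began, along the tool's axes at that moment, turning the shorter way round; what a row does not reach only later rows make up. A row lasts 1/12 s, in which the tool goes at most 41.7 mm and 7.16 degrees, less where a joint would pass 70% of its speed; a pose out of reach is approached as far as the arm can. A call with a number of a shift or a turn outside -1 to 1 is refused whole. A call with a gripper value outside its range is refused whole. The fingers move at their own pace and stop on an object; the grip force is fixed at half the most. Time passes only in rows, so rows that repeat a pose let the fingers close. It gives the time, the measured TCP pose, the force and the opening at its end, in the units of the state.
- r.sense(): the state, without advancing time (a new reading comes with each control period).
- viewer.capture(name): name is "side" or "top" or "wrist"; returns a dict with "image" (384x512x3 uint8, red, green, blue), "fx", "fy", "cx", "cy" (pixels), "R" (3x3) and "t" (3): a world point X has camera coordinates R X + t; the wrist camera has in their place "mount" (4x4, takes a point from camera to tool coordinates, whose origin is the TCP and whose axes are the tool frame's). Camera axes: x right, y down, z forward; pixel columns grow to the right and rows downward; lengths in m; the calibration is good to about 2 mm. A picture is of the moment at which its call begins: read the wrist's pose just before it. There is no depth.
- job.finish_job(): hands the job in, once; it reports no verdict.
Trained networks look in a picture, given as the dict that the camera call returned (one of the last four; its "shot" number tells which), for a name from the list of things; names that differ only in an ending like _2 or _b are one class to them, and where a whole thing is asked for, a point or a joint stands for the part that bears it (a point fixed in the world has none). Each returns a list of dicts, best first, with "score" (0 to 1); they miss things now and then, are a little off and sometimes report something else, mostly with a low value. They report only what shows in the picture. A call takes as long as a camera call.
- spotter.find_in(name, picture): "uv" ([column, row] in pixels, amid what is visible of it).
- spotter.silhouettes(name, picture): "region" (384x512 bool, what is visible of it) and "uv" ([column, row] in pixels, amid what is visible of it).
The state is a dict: "time_s": time; "joints": joint angles; "joint_velocities": joint speeds; "effort": joint torques, N m; "tcp_pos": TCP position; "ee_rot": TCP orientation; "wrist_force": force on the tool from outside, world axes, zero at the start; "moment": the same for the moment, N m; "gripper_width": opening from 0.0 (shut) to 1.0 (fully open).
Only numpy, scipy, OpenCV 4.12 (cv2) and the standard library are available. Lean on these libraries where they do the work, as an engineer would, in place of code of your own. Each camera call takes 0.05 s, during which the arm holds its last target. There are 200 camera calls.

## Working session

There is one attempt and no reset: what is moved stays moved. The work goes in short steps, Python scripts to look and compute and a tool call to move; the robot and the scene stay as the last step left them, time stands still between calls to the robot, and variables do not carry over. Pictures are saved under pics/ and viewed, about 8 in all and at most 12, crops included, and the job is handed in when it is done.

Besides the shell and the picture viewer there is one more tool, called after "Call:" as name([rows], argument=value, ...), one row to a line, values as JSON. play_rows: Moves the arm, as the interface text tells. Its arguments: {"type":"object","properties":{"commands":{"type":"array"}},"required":["commands"]}

```bash
mkdir -p pics; cat > h.py <<'E'
import numpy as np, cv2
from station import r, viewer, job, spotter
def ray(p,uv):
    d=np.array([(uv[0]-p['cx'])/p['fx'],(uv[1]-p['cy'])/p['fy'],1.]); R=np.array(p['R']);t=np.array(p['t'])
    return -R.T@t, R.T@d
def atz(p,uv,z):
    o,d=ray(p,uv); return o+d*(z-o[2])/d[2]
def proj(p,X):
    c=np.array(p['R'])@np.array(X)+np.array(p['t']); return np.array([p['fx']*c[0]/c[2]+p['cx'],p['fy']*c[1]/c[2]+p['cy']])
def tri(pa,ua,pb,ub):
    oa,da=ray(pa,ua);ob,db=ray(pb,ub)
    s=np.linalg.lstsq(np.stack([da,-db],1),ob-oa,rcond=None)[0]
    A=oa+da*s[0];B=ob+db*s[1]; return (A+B)/2,np.linalg.norm(A-B)
def save(p,n,crop=None,k=1.5):
    im=np.array(p['image'])[:,:,::-1]
    if crop: im=im[crop[1]:crop[3],crop[0]:crop[2]]
    cv2.imwrite('pics/'+n,cv2.resize(im,None,fx=k,fy=k,interpolation=cv2.INTER_CUBIC))
E
python3 - <<'E'
from h import *
t=viewer.capture('top');s=viewer.capture('side')
save(t,'top1.png');save(s,'side1.png')
print(r.sense()['time_s'])
for nm,z in [('board',.018),('manuscript',.054),('stand_left',.08),('swing_left',.082),('pad_left',.06),('tip_left',.082),('stand_right',.08),('swing_right',.082),('tip_right',.082),('loupe',.056),('weight',.04),('brush',.038)]:
    for p,n in((t,'t'),(s,'s')):
        print(nm,n,[(np.round(d['score'],2),np.round(d['uv']),np.round(atz(p,d['uv'],z),3)) for d in spotter.find_in(nm,p)[:3]])
E
```

```text
0.1
board t [(np.float64(0.71), array([264., 216.]), array([ 0.5  , -0.013,  0.018])), (np.float64(0.46), array([219., 159.]), array([0.602, 0.089, 0.018])), (np.float64(0.43), array([204., 164.]), array([0.589, 0.117, 0.018]))]
board s [(np.float64(0.88), array([239., 262.]), array([0.5  , 0.101, 0.018])), (np.float64(0.43), array([197., 230.]), array([0.607, 0.064, 0.018]))]
manuscript t [(np.float64(0.56), array([273., 197.]), array([ 0.53 , -0.025,  0.054]))]
manuscript s [(np.float64(0.73), array([202., 224.]), array([0.582, 0.083, 0.054])), (np.float64(0.57), array([247., 216.]), array([0.527, 0.027, 0.054]))]
stand_left t [(np.float64(0.96), array([219., 160.]), array([0.579, 0.08 , 0.08 ]))]
stand_left s [(np.float64(0.75), array([193., 223.]), array([0.575, 0.116, 0.08 ]))]
swing_left t [(np.float64(0.95), array([207., 166.]), array([0.564, 0.099, 0.082]))]
swing_left s [(np.float64(0.69), array([198., 224.]), array([0.565, 0.118, 0.082])), (np.float64(0.43), array([331., 209.]), array([ 0.397, -0.026,  0.082]))]
pad_left t [(np.float64(0.66), array([201., 164.]), array([0.5
[... 522 characters left out ...]
array([ 0.57 , -0.137,  0.082]))]
tip_right t [(np.float64(0.85), array([346., 176.]), array([ 0.577, -0.148,  0.082]))]
tip_right s [(np.float64(0.75), array([266., 157.]), array([ 0.568, -0.124,  0.082]))]
loupe t [(np.float64(0.58), array([269., 154.]), array([ 0.61 , -0.007,  0.056]))]
loupe s [(np.float64(0.84), array([213., 196.]), array([0.608, 0.008, 0.056]))]
weight t [(np.float64(0.62), array([309., 265.]), array([ 0.416, -0.102,  0.04 ]))]
weight s []
brush t [(np.float64(0.63), array([197., 239.]), array([0.438, 0.104, 0.038]))]
brush s [(np.float64(0.94), array([275., 276.]), array([0.427, 0.12 , 0.038])), (np.float64(0.46), array([213., 195.]), array([ 0.625, -0.018,  0.038]))]
```

```bash
python3 - <<'E'
import cv2
for n,c in(('top1',(180,120,690,500)),):
    im=cv2.imread(f'pics/{n}.png')[120:500,180:690]; cv2.imwrite('pics/top1c.png',cv2.resize(im,None,fx=1.5,fy=1.5,interpolation=cv2.INTER_CUBIC))
E
```

```text
(no output)
```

View pics/top1c.png

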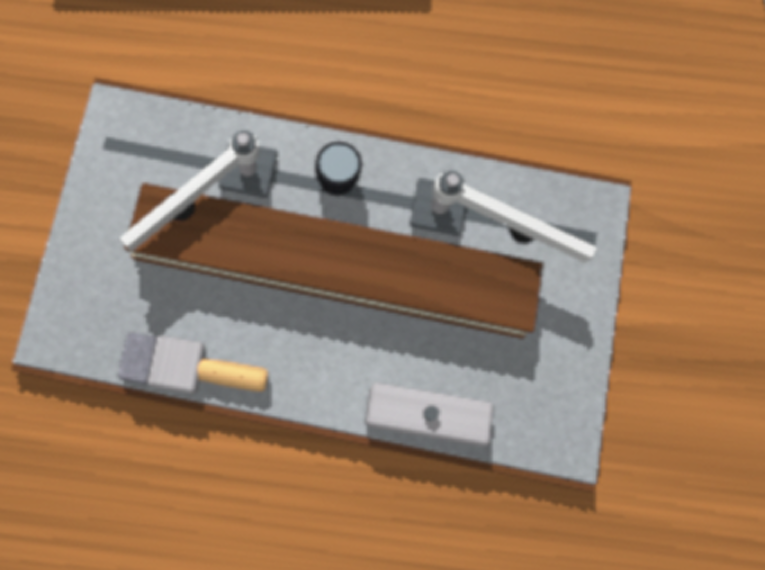

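View pics/side1.png

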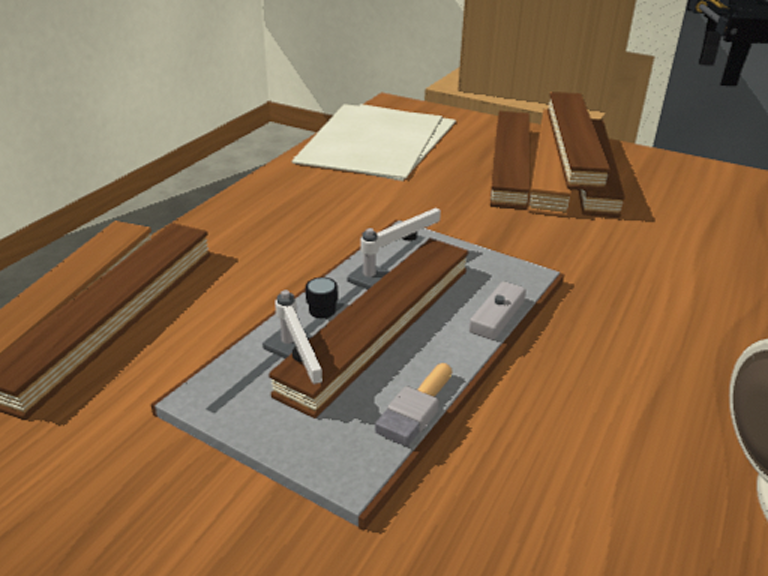

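The top view shows the left arm lying from pivot (243,141) to tip (126,243) in crop pixels. The right arm runs from (452,183) to (593,253). The loupe is between the stands, the brush is front left and the weight front right. I'll turn these into metres and check them against the given sizes.

```bash
python3 - <<'E'
from h import *
t=viewer.capture('top');s=viewer.capture('side')
f=lambda u,v:((180+u/1.5)/1.5,(120+v/1.5)/1.5)
P={k:atz(t,f(*uv),z) for k,uv,z in [('pl',(243,141),.088),('pr',(452,183),.088),('tl',(126,243),.082),('tr',(593,253),.082),
('bfl',(141,184),.054),('bfr',(542,262),.054),('bnl',(133,253),.054),('bnr',(531,330),.054),
('BFL',(95,82),.018),('BFR',(630,184),.018),('BNR',(597,483),.018),('BNL',(14,363),.018)]}
for k,v in P.items(): print(k,v.round(4))
D=lambda a,b:(np.linalg.norm(P[a]-P[b]).round(4),np.degrees(np.arctan2(*(P[a]-P[b])[1::-1])).round(2))
for a,b in [('pl','tl'),('pr','tr'),('pl','pr'),('bfl','bfr'),('bnl','bnr'),('bfl','bnl'),('bfr','bnr'),('BFL','BFR'),('BNL','BNR'),('BFL','BNL')]: print(a,b,D(a,b))
# side view check (1.5x pixels)
g=lambda u,v:(u/1.5,v/1.5)
for k,uv in [('pl',(286,297)),('pr',(370,235)),('tl',(316,377)),('tr',(438,213)),('bnr',(467,255))]:
    u,v=g(*uv); 
    uvt=proj(t,P[k]); print('tri',k,tri(t,uvt,s,(u,v)))
# sub-pixel: silhouettes
for nm,z in (('manuscript',.054),('swing_left',.082),('swing_right',.082)):
    for d in spotter.silhouettes(nm,t)[:1]:
        m=d['region'];ys,xs=np.where(m); 
        c=[atz(t,q,z)[:2] for q in cv2.boxPoints(cv2.minAreaRect(np.stack([xs,ys],1).astype(np.float32)))]
        print(nm,d['score'],m.sum(),np.round(c,3).tolist())
print(r.sense()['ee_rot'],r.sense()['tcp_pos'],t['fx'])
E
```

```text
pl [0.6111 0.068  0.088 ]
pr [ 0.5964 -0.1015  0.088 ]
tl [0.5172 0.1479 0.082 ]
tr [ 0.5545 -0.217   0.082 ]
bfl [0.576  0.1509 0.054 ]
bfr [ 0.5503 -0.1848  0.054 ]
bnl [0.5165 0.1474 0.054 ]
bnr [ 0.493  -0.1791  0.054 ]
BFL [0.6785 0.217  0.018 ]
BFR [ 0.6409 -0.2673  0.018 ]
BNR [ 0.3819 -0.2483  0.018 ]
BNL [0.4194 0.2377 0.018 ]
pl tl (np.float64(0.1234), np.float64(-40.41))
pr tr (np.float64(0.123), np.float64(70.05))
pl pr (np.float64(0.1701), np.float64(85.06))
bfl bfr (np.float64(0.3368), np.float64(85.62))
bnl bnr (np.float64(0.3274), np.float64(85.89))
bfl bnl (np.float64(0.0596), np.float64(3.38))
bfr bnr (np.float64(0.0575), np.float64(-5.68))
BFL BFR (np.float64(0.4857), np.float64(85.56))
BNL BNR (np.float64(0.4875), np.float64(85.59))
BFL BNL (np.float64(0.26), np.float64(-4.57))
tri pl (array([0.61205374, 0.06827295, 0.0865723 ]), np.float64(0.0008207062687047349))
tri pr (array([ 0.59824113, -0.1017253 ,  0.08517234]), np.float64(0.0015336324450122628))
tri tl (array([0.52068048, 0.15091233, 0.070108  ]), np.float64(0.0010775957672850144))
tri tr (array([ 0.55670342, -0.21970354,  0.07366308]), np.float64(0.0006966565285633932))
tri bnr (array([ 0.49458527, -0.18158069,  0.04457462]), np.float64(0.0006463762853235178))
manuscript 0.59 6050 [[0.512, 0.155], [0.58, 0.154], [0.551, -0.188], [0.485, -0.179]]
swing_left 0.7 707 [[0.521, 0.154], [0.627, 0.069], [0.607, 0.048], [0.503, 0.133]]
swing_right 0.74 702 [[0.584, -0.084], [0.609, -0.093], [0.56, -0.219], [0.536, -0.209]]
[[ 2.64195998e-05 -4.32971556e-01  9.01407583e-01]
 [-8.61920887e-07  9.01407584e-01  4.32971556e-01]
 [-1.00000000e+00 -1.22158773e-05  2.34416404e-05]] [ 0.27063439 -0.56334567  0.24154385] 382.93785121215507
```

```bash
cat >> h.py <<'E'
def rows(pos,psi):
    """shift/turn (normalised) from the present pose to TCP pos, tool x down, tool z at yaw psi (deg)"""
    from scipy.spatial.transform import Rotation as Q
    S=r.sense();R=np.array(S['ee_rot']);a=np.radians(psi)
    z=np.array([np.cos(a),np.sin(a),0]);x=np.array([0,0,-1.]);T=np.stack([x,np.cross(z,x),z],1)
    print('t',(R.T@(np.array(pos)-np.array(S['tcp_pos']))/.75).round(4),'a',(Q.from_matrix(R.T@T).as_rotvec()/np.pi).round(4))
PL=np.array([.6111,.068]);PR=np.array([.5964,-.1015])
def start(pv,psi,d,off):  # off along tool y from arm centreline
    a=np.radians(psi); return pv-d*np.array([np.cos(a),np.sin(a)])+off*np.array([-np.sin(a),np.cos(a)])
E
python3 - <<'E'
from h import *
p=start(PR,70,.1,-.032);print(p);rows([*p,.18],70)
E
```

```text
[ 0.59226815 -0.20641391]
t [0.0821 0.2433 0.5926] a [-0.2464  0.      0.    ]
```

Call:
play_rows([
  {"fingers": 1, "tx": 0.082, "ty": 0.243, "tz": 0.593, "ax": -0.246, "ay": 0, "az": 0},
  {"fingers": 1, "tx": 0.082, "ty": 0.243, "tz": 0.593, "ax": -0.246, "ay": 0, "az": 0},
  {"fingers": 1, "tx": 0.082, "ty": 0.243, "tz": 0.593, "ax": -0.246, "ay": 0, "az": 0},
  {"fingers": 1, "tx": 0.082, "ty": 0.243, "tz": 0.593, "ax": -0.246, "ay": 0, "az": 0},
  {"fingers": 1, "tx": 0.082, "ty": 0.243, "tz": 0.593, "ax": -0.246, "ay": 0, "az": 0},
])

```text
time_s: 1.97
tcp_pos: [0.41, -0.4085, 0.2151]
ee_rot: [[0.0, -0.881, 0.473], [-0.0, 0.473, 0.881], [-1.0, -0.001, -0.0]]
wrist_force: [0.2, -0.6, -0.3]
gripper_width: 0.706
```

```bash
python3 - <<'E'
from h import *
p=start(PR,70,.1,-.032);rows([*p,.18],70)
E
```

```text
t [ 0.0469 -0.0868  0.3523] a [-0.0456 -0.0001  0.0002]
```

Call:
play_rows([
  {"fingers": 1, "tx": 0.047, "ty": -0.087, "tz": 0.352, "ax": -0.0456, "ay": 0, "az": 0},
  {"fingers": 1, "tx": 0.047, "ty": -0.087, "tz": 0.352, "ax": -0.0456, "ay": 0, "az": 0},
  {"fingers": 1, "tx": 0.047, "ty": -0.087, "tz": 0.352, "ax": -0.0456, "ay": 0, "az": 0},
  {"fingers": 1, "tx": 0.047, "ty": -0.087, "tz": 0.352, "ax": -0.0456, "ay": 0, "az": 0},
  {"fingers": 1, "tx": 0.047, "ty": -0.087, "tz": 0.352, "ax": -0.0456, "ay": 0, "az": 0},
])

```text
time_s: 2.38
tcp_pos: [0.5496, -0.2557, 0.1884]
ee_rot: [[0.0, -0.938, 0.347], [-0.0, 0.347, 0.938], [-1.0, -0.001, -0.0]]
wrist_force: [0.4, -1.0, 0.0]
gripper_width: 0.325
```

Call:
play_rows([
  {"fingers": 1, "tx": 0.0, "ty": 0, "tz": 0.0, "ax": 0, "ay": 0, "az": 0},
  {"fingers": 1, "tx": 0.0, "ty": 0, "tz": 0.0, "ax": 0, "ay": 0, "az": 0},
])

```text
time_s: 2.55
tcp_pos: [0.5497, -0.2554, 0.1876]
ee_rot: [[-0.001, -0.939, 0.344], [0.0, 0.344, 0.939], [-1.0, 0.001, -0.0]]
wrist_force: [-0.2, 0.3, -0.5]
gripper_width: 0.171
```

```bash
python3 - <<'E'
from h import *
p=start(PR,70,.1,-.032);rows([*p,.18],70)
w=viewer.capture('wrist');save(w,'w1.png');print(np.array(w['mount']).round(4).tolist(),w['fx'],w['cx'],w['cy'],r.sense()['gripper_width'])
E
```

```text
t [ 0.0102 -0.0309  0.0809] a [-0.0006 -0.     -0.0003]
[[-0.0013, -0.2617, 0.9651, -0.1446], [1.0, -0.0006, 0.0012, 0.0001], [0.0003, 0.9651, 0.2617, -0.0709], [0.0, 0.0, 0.0, 1.0]] 308.31141401588786 255.98506101884263 188.54280206391826 0.12163477624177342
```

View pics/w1.png

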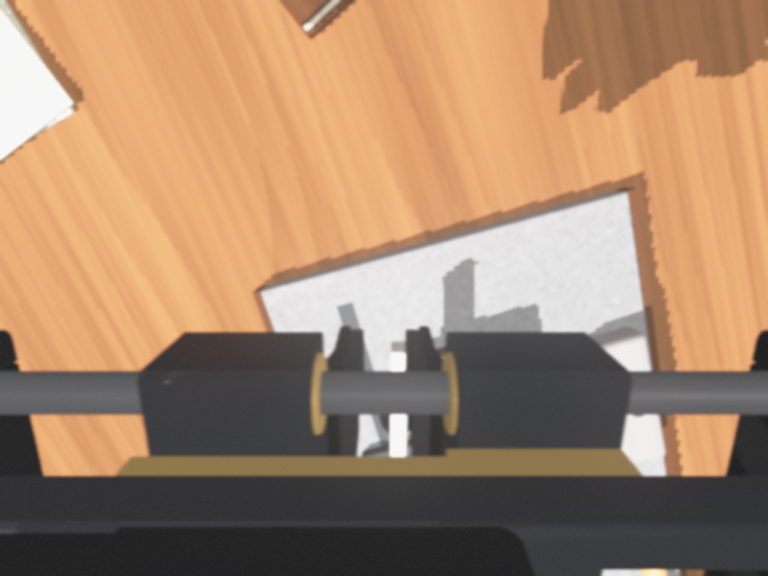

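The wrist view shows the narrow closing fingers at about (345–430, 330–450). The right arm is partly visible between them, and the far-right board corner is at (635,185). I'll move to the start spot and then lower.

Call:
play_rows([
  {"fingers": 1, "tx": 0.01, "ty": -0.031, "tz": 0.081, "ax": 0, "ay": 0, "az": 0},
  {"fingers": 1, "tx": 0.01, "ty": -0.031, "tz": 0.081, "ax": 0, "ay": 0, "az": 0},
  {"fingers": 1, "tx": 0.01, "ty": -0.031, "tz": 0.081, "ax": 0, "ay": 0, "az": 0},
  {"fingers": 1, "tx": 0.05, "ty": -0.031, "tz": 0.081, "ax": 0, "ay": 0, "az": 0},
  {"fingers": 1, "tx": 0.09, "ty": -0.031, "tz": 0.081, "ax": 0, "ay": 0, "az": 0},
])

```text
time_s: 3.02
tcp_pos: [0.5923, -0.2098, 0.1227]
ee_rot: [[0.006, -0.937, 0.348], [-0.001, 0.348, 0.937], [-1.0, -0.006, 0.001]]
wrist_force: [0.2, -0.1, -0.4]
gripper_width: 0.003
```

```bash
python3 - <<'E'
from h import *
p=start(PR,70,.1,-.032);rows([*p,.087],70)
t=viewer.capture('top');save(t,'t2.png',(240,80,440,260),4);print(r.sense()['gripper_width'])
p=np.array(r.sense()['tcp_pos']);p[2]-=.019;print((proj(t,p)-[240,80])*4)
E
```

```text
t [0.0476 0.0019 0.0042] a [-0.0021  0.0004  0.0019]
0.003838444695022121
[568.41884671 368.7063089 ]
```

View pics/t2.png

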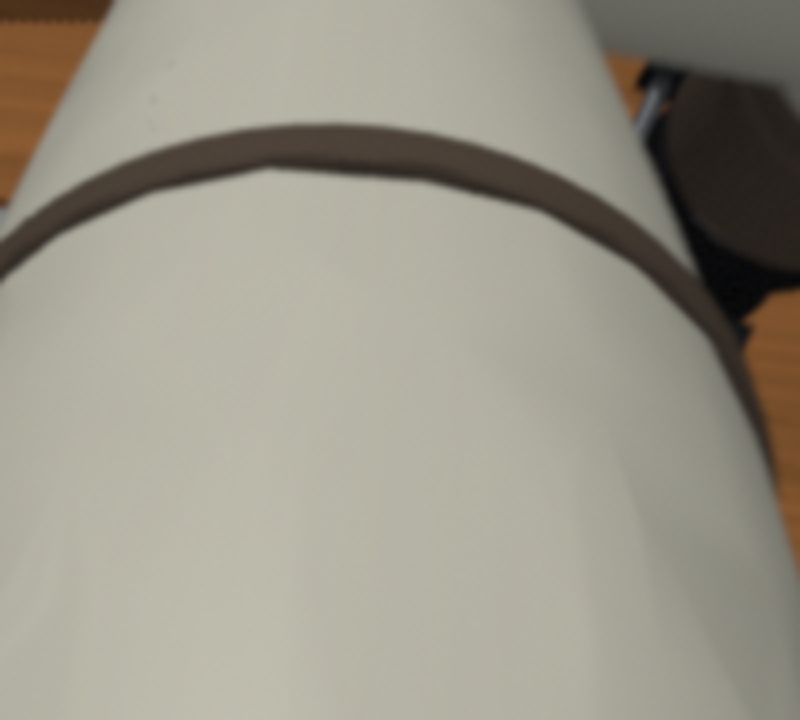

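The robot's own arm blocks the top view, so I'll use the side camera while it is in place. Going down now.

Call:
play_rows([
  {"fingers": 1, "tx": 0.024, "ty": 0.002, "tz": 0.004, "ax": -0.002, "ay": 0, "az": 0},
  {"fingers": 1, "tx": 0.047, "ty": 0.002, "tz": 0.004, "ax": -0.002, "ay": 0, "az": 0},
  {"fingers": 1, "tx": 0.047, "ty": 0.002, "tz": 0.004, "ax": -0.002, "ay": 0, "az": 0},
])

```text
time_s: 3.32
tcp_pos: [0.5879, -0.2061, 0.0829]
ee_rot: [[-0.007, -0.939, 0.344], [0.001, 0.344, 0.939], [-1.0, 0.007, -0.001]]
wrist_force: [-0.4, -0.1, -1.0]
gripper_width: 0.007
```

```bash
python3 - <<'E'
from h import *
p=start(PR,70,.1,-.032);rows([*p,.087],70)
t=viewer.capture('side');save(t,'s2.png',(180,90,380,240),4)
S=r.sense();p=np.array(S['tcp_pos']);print(S['wrist_force'],p)
p[2]-=.019;print((proj(t,p)-[180,90])*4)
E
```

```text
t [-0.0055 -0.0056  0.0016] a [-0.0006 -0.0004 -0.0022]
[-0.49338545  0.17771885  0.72191153] [ 0.58918222 -0.20629348  0.08475697]
[379.42851311 216.89793012]
```

View pics/s2.png

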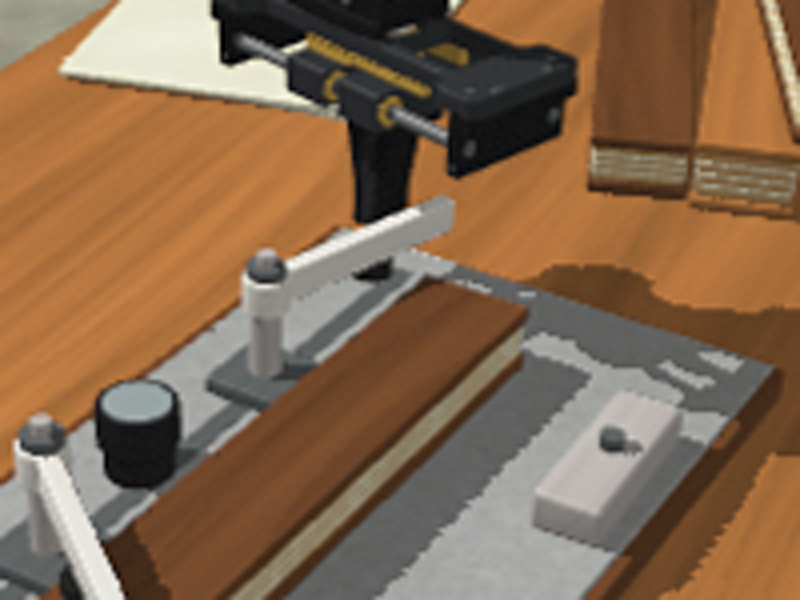

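The closed fingers stand behind the right arm near its tip, clear of it by several mm. I'll close the gap, then swing round the pivot in 3° rows.

Call:
play_rows([
  {"fingers": 1, "tx": -0.002, "ty": 0.005, "tz": 0.001, "ax": 0, "ay": 0, "az": 0},
  {"fingers": 1, "tx": -0.002, "ty": 0.009, "tz": 0.001, "ax": 0, "ay": 0, "az": 0},
  {"fingers": 1, "tx": -0.002, "ty": 0.009, "tz": 0.001, "ax": 0, "ay": 0, "az": 0},
])

```text
time_s: 3.62
tcp_pos: [0.5849, -0.2024, 0.0889]
ee_rot: [[0.002, -0.94, 0.342], [-0.0, 0.342, 0.94], [-1.0, -0.002, 0.001]]
wrist_force: [-0.6, 0.3, 0.5]
gripper_width: 0.005
```

Call:
play_rows([
  {"fingers": 1, "tx": 0, "ty": 0.007, "tz": -0.0012, "ax": 0.0167, "ay": 0, "az": 0},
  {"fingers": 1, "tx": 0, "ty": 0.0141, "tz": -0.0021, "ax": 0.0333, "ay": 0, "az": 0},
  {"fingers": 1, "tx": 0, "ty": 0.0212, "tz": -0.0025, "ax": 0.05, "ay": 0, "az": 0},
  {"fingers": 1, "tx": 0, "ty": 0.0283, "tz": -0.0026, "ax": 0.0667, "ay": 0, "az": 0},
  {"fingers": 1, "tx": 0, "ty": 0.0354, "tz": -0.0024, "ax": 0.0833, "ay": 0, "az": 0},
])

```text
time_s: 4.03
tcp_pos: [0.5598, -0.195, 0.0885]
ee_rot: [[0.003, -0.818, 0.575], [-0.001, 0.575, 0.818], [-1.0, -0.003, 0.001]]
wrist_force: [0.4, -1.3, 0.3]
gripper_width: 0.005
```

Call:
play_rows([
  {"fingers": 1, "tx": 0, "ty": 0.007, "tz": -0.0012, "ax": 0.0167, "ay": 0, "az": 0},
  {"fingers": 1, "tx": 0, "ty": 0.0141, "tz": -0.0021, "ax": 0.0333, "ay": 0, "az": 0},
  {"fingers": 1, "tx": 0, "ty": 0.0212, "tz": -0.0025, "ax": 0.05, "ay": 0, "az": 0},
  {"fingers": 1, "tx": 0, "ty": 0.0283, "tz": -0.0026, "ax": 0.0667, "ay": 0, "az": 0},
  {"fingers": 1, "tx": 0, "ty": 0.0354, "tz": -0.0024, "ax": 0.0833, "ay": 0, "az": 0},
])

```text
time_s: 4.45
tcp_pos: [0.5369, -0.1813, 0.0884]
ee_rot: [[0.002, -0.642, 0.767], [-0.001, 0.767, 0.642], [-1.0, -0.002, 0.001]]
wrist_force: [-1.5, -0.8, 0.8]
gripper_width: -0.002
```

```bash
python3 - <<'E'
from h import *
S=r.sense();R=np.array(S['ee_rot']);p=np.array(S['tcp_pos']);psi=np.degrees(np.arctan2(R[1,2],R[0,2]))
e=R.T@(np.array([*PR,p[2]])-p);print(psi,'pivot in tool',e,p,S['wrist_force'])
t=viewer.capture('side');save(t,'s3.png',(180,90,380,240),3)
E
```

```text
39.91408079307281 pivot in tool [9.38477254e-05 2.29726176e-02 9.68332830e-02] [ 0.53686803 -0.18125198  0.08843889] [-1.46369671 -0.80043671  0.80901121]
```

View pics/s3.png

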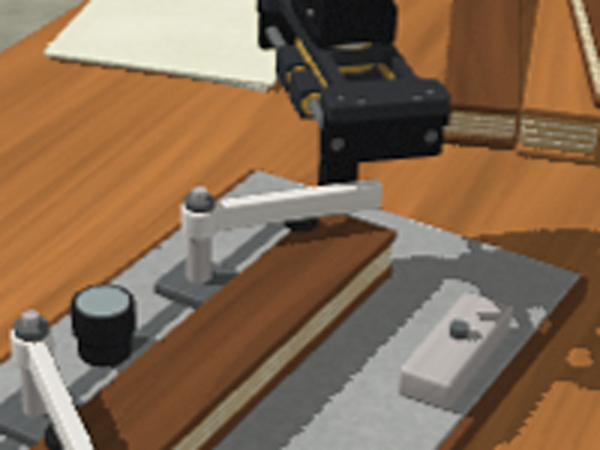

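The arm follows the finger and has swung partly round. Continuing 30°, then I'll measure.

Call:
play_rows([
  {"fingers": 1, "tx": 0, "ty": 0.007, "tz": -0.0012, "ax": 0.0167, "ay": 0, "az": 0},
  {"fingers": 1, "tx": 0, "ty": 0.0141, "tz": -0.0021, "ax": 0.0333, "ay": 0, "az": 0},
  {"fingers": 1, "tx": 0, "ty": 0.0212, "tz": -0.0025, "ax": 0.05, "ay": 0, "az": 0},
  {"fingers": 1, "tx": 0, "ty": 0.0283, "tz": -0.0026, "ax": 0.0667, "ay": 0, "az": 0},
  {"fingers": 1, "tx": 0, "ty": 0.0354, "tz": -0.0024, "ax": 0.0833, "ay": 0, "az": 0},
])

```text
time_s: 4.92
tcp_pos: [0.5184, -0.162, 0.0881]
ee_rot: [[0.002, -0.422, 0.906], [-0.0, 0.906, 0.422], [-1.0, -0.001, 0.001]]
wrist_force: [-0.2, 0.4, -0.4]
gripper_width: 0.007
```

Call:
play_rows([
  {"fingers": 1, "tx": 0, "ty": 0.007, "tz": -0.0012, "ax": 0.0167, "ay": 0, "az": 0},
  {"fingers": 1, "tx": 0, "ty": 0.0141, "tz": -0.0021, "ax": 0.0333, "ay": 0, "az": 0},
  {"fingers": 1, "tx": 0, "ty": 0.0212, "tz": -0.0025, "ax": 0.05, "ay": 0, "az": 0},
  {"fingers": 1, "tx": 0, "ty": 0.0283, "tz": -0.0026, "ax": 0.0667, "ay": 0, "az": 0},
  {"fingers": 1, "tx": 0, "ty": 0.0283, "tz": -0.0026, "ax": 0.0667, "ay": 0, "az": 0},
])

```text
time_s: 5.33
tcp_pos: [0.5073, -0.1431, 0.088]
ee_rot: [[0.001, -0.226, 0.974], [0.0, 0.974, 0.226], [-1.0, -0.0, 0.001]]
wrist_force: [-0.2, -0.0, 0.7]
gripper_width: 0.007
```

```bash
python3 - <<'E'
from h import *
S=r.sense();R=np.array(S['ee_rot']);p=np.array(S['tcp_pos']);psi=np.degrees(np.arctan2(R[1,2],R[0,2]))
e=R.T@(np.array([*PR,p[2]])-p);print(psi,'pivot in tool',e,p,S['wrist_force'])
t=viewer.capture('side')
u0,v0=220,140;save(t,'s4.png',(220,120,340,210),6)
# predicted arm-tip pixels in crop for given arm angles
for a in (20,15,12,9,6,3,0):
    c=np.radians(a);X=[*(PR-.125*np.array([np.cos(c),np.sin(c)])),.082];print(a,((proj(t,X)-[220,120])*6).round())
print(((proj(t,[*PR,.088])-[220,120])*6).round())
E
```

```text
13.088894553002461 pivot in tool [0.00011288 0.02032817 0.09620308] [ 0.50729978 -0.14308643  0.08797101] [-0.2069806  -0.04886044  0.68877029]
20 [557. 265.]
15 [554. 283.]
12 [550. 293.]
9 [546. 304.]
6 [540. 314.]
3 [534. 324.]
0 [526. 334.]
[167. 215.]
```

View pics/s4.png

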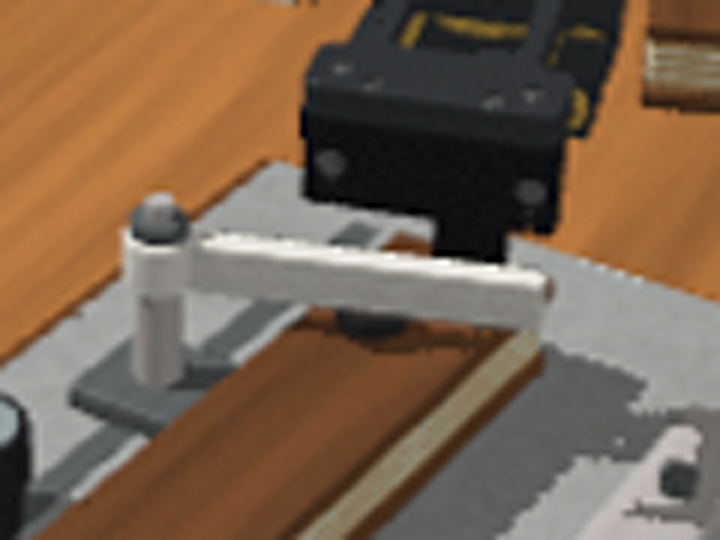

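The right arm is now at about 13–15°, with the pad edge coming over the cover. I'll push to about -2°, back off, and measure from the top.

Call:
play_rows([
  {"fingers": 1, "tx": 0, "ty": 0.009, "tz": -0.0016, "ax": 0.0222, "ay": 0, "az": 0},
  {"fingers": 1, "tx": 0, "ty": 0.0181, "tz": -0.0025, "ax": 0.0444, "ay": 0, "az": 0},
  {"fingers": 1, "tx": 0, "ty": 0.0273, "tz": -0.0028, "ax": 0.0667, "ay": 0, "az": 0},
  {"fingers": 1, "tx": 0, "ty": 0.0341, "tz": -0.0026, "ax": 0.0833, "ay": 0, "az": 0},
  {"fingers": 1, "tx": 0, "ty": 0.0341, "tz": -0.0026, "ax": 0.0833, "ay": 0, "az": 0},
])

```text
time_s: 5.8
tcp_pos: [0.5, -0.1187, 0.0876]
ee_rot: [[0.001, 0.032, 0.999], [0.0, 0.999, -0.032], [-1.0, 0.0, 0.001]]
wrist_force: [0.1, -0.3, 0.1]
gripper_width: 0.006
```

```bash
python3 - <<'E'
from h import *
S=r.sense();R=np.array(S['ee_rot']);p=np.array(S['tcp_pos']);psi=np.degrees(np.arctan2(R[1,2],R[0,2]))
e=R.T@(np.array([*PR,p[2]])-p);print(psi,'pivot in tool',e,p,S['wrist_force'],S['time_s'])
E
```

```text
-1.8539089586134454 pivot in tool [0.00010749 0.0202877  0.09579271] [ 0.50000104 -0.11867808  0.08762526] [ 0.14097542 -0.26838053  0.10574035] 5.8
```

Call:
play_rows([
  {"fingers": 1, "tx": 0, "ty": -0.03, "tz": 0, "ax": 0, "ay": 0, "az": 0},
  {"fingers": 1, "tx": -0.05, "ty": -0.03, "tz": 0, "ax": 0, "ay": 0, "az": 0},
  {"fingers": 1, "tx": -0.1, "ty": -0.03, "tz": 0, "ax": 0, "ay": 0, "az": 0},
  {"fingers": 1, "tx": -0.15, "ty": -0.03, "tz": 0, "ax": 0, "ay": 0, "az": 0},
  {"fingers": 1, "tx": -0.15, "ty": -0.03, "tz": 0, "ax": 0, "ay": 0, "az": 0},
])

```text
time_s: 6.22
tcp_pos: [0.5037, -0.1427, 0.208]
ee_rot: [[0.016, 0.03, 0.999], [-0.003, 1.0, -0.03], [-1.0, -0.002, 0.016]]
wrist_force: [0.5, 0.3, 0.3]
gripper_width: 0.003
```

```bash
python3 - <<'E'
from h import *
p=start(PL,-40.4,.1,.034);print(p);rows([*p,.2],-40.4)
E
```

```text
[0.55698225 0.15870429]
t [0.0108 0.4039 0.0589] a [ 0.215   0.0053 -0.0011]
```

Call:
play_rows([
  {"fingers": 1, "tx": 0, "ty": 0.404, "tz": 0.059, "ax": 0.215, "ay": 0, "az": 0},
  {"fingers": 1, "tx": 0, "ty": 0.404, "tz": 0.059, "ax": 0.215, "ay": 0, "az": 0},
  {"fingers": 1, "tx": 0, "ty": 0.404, "tz": 0.059, "ax": 0.215, "ay": 0, "az": 0},
  {"fingers": 1, "tx": 0, "ty": 0.404, "tz": 0.059, "ax": 0.215, "ay": 0, "az": 0},
  {"fingers": 1, "tx": 0, "ty": 0.404, "tz": 0.059, "ax": 0.215, "ay": 0, "az": 0},
])

```text
time_s: 6.63
tcp_pos: [0.5333, 0.0456, 0.2]
ee_rot: [[0.001, 0.568, 0.823], [0.0, 0.823, -0.568], [-1.0, 0.001, 0.001]]
wrist_force: [0.9, 0.3, -0.3]
gripper_width: 0.005
```

```bash
python3 - <<'E'
from h import *
p=start(PL,-40.4,.1,.034);print(p);rows([*p,.2],-40.4)
E
```

```text
[0.55698225 0.15870429]
t [ 1.00e-04  1.42e-01 -5.97e-02] a [ 0.0321  0.0002 -0.0003]
```

Call:
play_rows([
  {"fingers": 1, "tx": 0, "ty": 0.142, "tz": -0.06, "ax": 0.032, "ay": 0, "az": 0},
  {"fingers": 1, "tx": 0, "ty": 0.142, "tz": -0.06, "ax": 0.032, "ay": 0, "az": 0},
  {"fingers": 1, "tx": 0, "ty": 0.142, "tz": -0.06, "ax": 0.032, "ay": 0, "az": 0},
  {"fingers": 1, "tx": 0, "ty": 0.142, "tz": -0.06, "ax": 0.032, "ay": 0, "az": 0},
  {"fingers": 1, "tx": 0.05, "ty": 0.142, "tz": -0.06, "ax": 0.032, "ay": 0, "az": 0},
])

```text
time_s: 7.05
tcp_pos: [0.5615, 0.1616, 0.1687]
ee_rot: [[0.016, 0.639, 0.769], [0.006, 0.769, -0.639], [-1.0, 0.015, 0.008]]
wrist_force: [2.0, -0.1, 0.5]
gripper_width: 0.002
```

```bash
python3 - <<'E'
from h import *
p=start(PL,-40.4,.1,.034);print(p,r.sense()['tcp_pos']);rows([*p,.088],-40.4)
E
```

```text
[0.55698225 0.15870429] [0.56150513 0.16160629 0.16871291]
t [ 0.1075 -0.0085 -0.003 ] a [ 0.0037  0.0026 -0.0048]
```

Call:
play_rows([
  {"fingers": 1, "tx": 0.04, "ty": 0, "tz": 0, "ax": 0.003, "ay": 0, "az": 0},
  {"fingers": 1, "tx": 0.075, "ty": 0, "tz": 0, "ax": 0.003, "ay": 0, "az": 0},
  {"fingers": 1, "tx": 0.1, "ty": 0, "tz": 0, "ax": 0.003, "ay": 0, "az": 0},
  {"fingers": 1, "tx": 0.1, "ty": 0, "tz": 0, "ax": 0.003, "ay": 0, "az": 0},
])

```text
time_s: 7.38
tcp_pos: [0.5536, 0.1558, 0.0827]
ee_rot: [[-0.008, 0.652, 0.758], [-0.004, 0.758, -0.652], [-1.0, -0.008, -0.004]]
wrist_force: [0.1, -0.9, -0.3]
gripper_width: 0.01
```

```bash
python3 - <<'E'
from h import *
S=r.sense();R=np.array(S['ee_rot']);p=np.array(S['tcp_pos']);psi=np.degrees(np.arctan2(R[1,2],R[0,2]))
e=R.T@(np.array([*PL,p[2]])-p);print(psi,'pivot in tool',e,p,S['wrist_force'],S['time_s'])
t=viewer.capture('side');save(t,'s5.png',(160,130,360,280),3)
E
```

```text
-40.668503700413716 pivot in tool [-0.00012395 -0.02913175  0.10087388] [0.55357075 0.15583279 0.08271692] [ 0.05579459 -0.90102967 -0.33656949] 7.3833
```

View pics/s5.png

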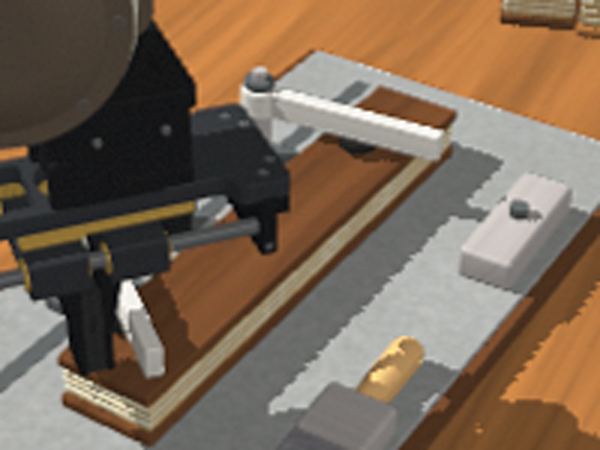

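The finger is outside the left arm, with a gap. The right arm lies nearly square across the book. Now pushing the left one the same way, mirrored.

Call:
play_rows([
  {"fingers": 1, "tx": -0.002, "ty": -0.006, "tz": 0, "ax": 0, "ay": 0, "az": 0},
  {"fingers": 1, "tx": -0.002, "ty": -0.011, "tz": 0, "ax": 0, "ay": 0, "az": 0},
  {"fingers": 1, "tx": -0.002, "ty": -0.011, "tz": 0, "ax": 0, "ay": 0, "az": 0},
])

```text
time_s: 7.68
tcp_pos: [0.551, 0.1511, 0.0905]
ee_rot: [[0.003, 0.652, 0.758], [0.002, 0.758, -0.652], [-1.0, 0.003, 0.001]]
wrist_force: [0.3, -0.1, 0.1]
gripper_width: 0.004
```

Call:
play_rows([
  {"fingers": 1, "tx": 0, "ty": -0.007, "tz": -0.0012, "ax": -0.0167, "ay": 0, "az": 0},
  {"fingers": 1, "tx": 0, "ty": -0.0141, "tz": -0.0021, "ax": -0.0333, "ay": 0, "az": 0},
  {"fingers": 1, "tx": 0, "ty": -0.0212, "tz": -0.0025, "ax": -0.05, "ay": 0, "az": 0},
  {"fingers": 1, "tx": 0, "ty": -0.0283, "tz": -0.0026, "ax": -0.0667, "ay": 0, "az": 0},
  {"fingers": 1, "tx": 0, "ty": -0.0354, "tz": -0.0024, "ax": -0.0833, "ay": 0, "az": 0},
])

```text
time_s: 8.1
tcp_pos: [0.5325, 0.1328, 0.0902]
ee_rot: [[0.003, 0.431, 0.902], [0.002, 0.902, -0.431], [-1.0, 0.003, 0.002]]
wrist_force: [-0.6, 0.6, -0.4]
gripper_width: 0.002
```

```bash
python3 - <<'E'
from h import *
S=r.sense();R=np.array(S['ee_rot']);p=np.array(S['tcp_pos']);psi=np.degrees(np.arctan2(R[1,2],R[0,2]))
e=R.T@(np.array([*PL,p[2]])-p);print(psi,'pivot in tool',e,p,S['wrist_force'],S['time_s'])
E
```

```text
-25.55272478551143 pivot in tool [ 0.00011728 -0.02453545  0.09882934] [0.53252006 0.13276445 0.09020793] [-0.55915269  0.61009176 -0.43986364] 8.1
```

Call:
play_rows([
  {"fingers": 1, "tx": 0.001, "ty": -0.007, "tz": -0.0012, "ax": -0.0167, "ay": 0, "az": 0},
  {"fingers": 1, "tx": 0.002, "ty": -0.0141, "tz": -0.0021, "ax": -0.0333, "ay": 0, "az": 0},
  {"fingers": 1, "tx": 0.003, "ty": -0.0212, "tz": -0.0025, "ax": -0.05, "ay": 0, "az": 0},
  {"fingers": 1, "tx": 0.003, "ty": -0.0283, "tz": -0.0026, "ax": -0.0667, "ay": 0, "az": 0},
  {"fingers": 1, "tx": 0.003, "ty": -0.0354, "tz": -0.0024, "ax": -0.0833, "ay": 0, "az": 0},
])

```text
time_s: 8.52
tcp_pos: [0.5194, 0.1095, 0.0879]
ee_rot: [[0.003, 0.183, 0.983], [0.002, 0.983, -0.183], [-1.0, 0.002, 0.003]]
wrist_force: [-0.6, 0.9, 0.4]
gripper_width: 0.006
```

```bash
python3 - <<'E'
from h import *
S=r.sense();R=np.array(S['ee_rot']);p=np.array(S['tcp_pos']);psi=np.degrees(np.arctan2(R[1,2],R[0,2]))
e=R.T@(np.array([*PL,p[2]])-p);print(psi,'pivot in tool',e,p,S['wrist_force'],S['time_s'])
rows([*start(PL,-7,.098,.0205),.088],-7)
E
```

```text
-10.557818772685149 pivot in tool [ 0.0002015  -0.02402693  0.09777213] [0.51938507 0.10953426 0.08789356] [-0.55509524  0.91015155  0.43364287] 8.5167
t [-0.0002 -0.0129 -0.0017] a [-0.0198  0.0009 -0.0007]
```

Call:
play_rows([
  {"fingers": 1, "tx": 0, "ty": -0.0065, "tz": -0.001, "ax": -0.01, "ay": 0, "az": 0},
  {"fingers": 1, "tx": 0, "ty": -0.013, "tz": -0.0017, "ax": -0.02, "ay": 0, "az": 0},
  {"fingers": 1, "tx": 0, "ty": -0.013, "tz": -0.0017, "ax": -0.02, "ay": 0, "az": 0},
])

```text
time_s: 8.77
tcp_pos: [0.516, 0.0996, 0.0877]
ee_rot: [[0.002, 0.124, 0.992], [0.001, 0.992, -0.124], [-1.0, 0.001, 0.002]]
wrist_force: [-0.1, -0.3, 0.8]
gripper_width: 0.006
```

Call:
play_rows([
  {"fingers": 1, "tx": 0, "ty": 0.035, "tz": 0, "ax": 0, "ay": 0, "az": 0},
  {"fingers": 1, "tx": -0.05, "ty": 0.035, "tz": 0, "ax": 0, "ay": 0, "az": 0},
  {"fingers": 1, "tx": -0.1, "ty": 0.035, "tz": 0, "ax": 0, "ay": 0, "az": 0},
  {"fingers": 1, "tx": -0.15, "ty": 0.06, "tz": 0, "ax": 0, "ay": 0, "az": 0},
  {"fingers": 1, "tx": -0.15, "ty": 0.11, "tz": 0, "ax": 0, "ay": 0, "az": 0},
])

```text
time_s: 9.18
tcp_pos: [0.5297, 0.182, 0.2086]
ee_rot: [[0.015, 0.127, 0.992], [0.007, 0.992, -0.127], [-1.0, 0.009, 0.014]]
wrist_force: [1.4, -0.0, 0.7]
gripper_width: 0.004
```

Call:
play_rows([
  {"fingers": 1, "tx": 0, "ty": 0.4, "tz": -0.1, "ax": 0, "ay": 0, "az": 0},
  {"fingers": 1, "tx": 0, "ty": 0.4, "tz": -0.1, "ax": 0, "ay": 0, "az": 0},
  {"fingers": 1, "tx": 0, "ty": 0.4, "tz": -0.1, "ax": 0, "ay": 0, "az": 0},
  {"fingers": 1, "tx": 0, "ty": 0.4, "tz": -0.1, "ax": 0, "ay": 0, "az": 0},
  {"fingers": 1, "tx": 0, "ty": 0.4, "tz": -0.1, "ax": 0, "ay": 0, "az": 0},
])

```text
time_s: 9.6
tcp_pos: [0.5005, 0.3907, 0.2001]
ee_rot: [[0.001, 0.125, 0.992], [0.002, 0.992, -0.125], [-1.0, 0.002, 0.001]]
wrist_force: [-0.4, -0.0, 0.2]
gripper_width: 0.003
```

```bash
python3 - <<'E'
from h import *
t=viewer.capture('top');save(t,'t6.png',(170,110,370,260),4)
print(r.sense()['tcp_pos'],r.sense()['time_s'])
np.savez('t6.npz',image=t['image'],R=t['R'],t=t['t'],fx=t['fx'],fy=t['fy'],cx=t['cx'],cy=t['cy'])
E
```

```text
[0.50031305 0.39778372 0.19954433] 9.65
```

View pics/t6.png

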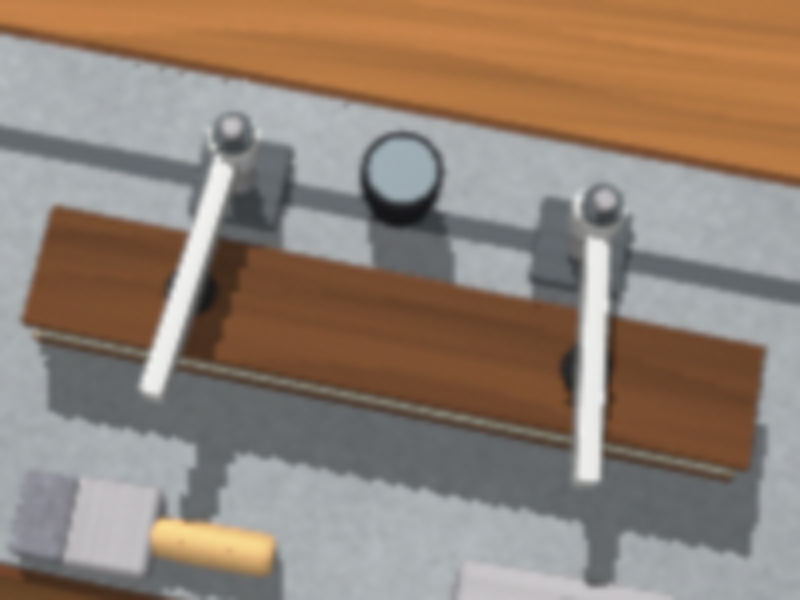

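The top view shows both arms across the book. Left tip is at (152,392), right tip at (587,480), with the pads over the cover. I'll fit lines to the arms and the book's long edges for the remaining angles.

```bash
cat > fit.py <<'E'
from h import *
def warp(p,z,x0=.36,x1=.66,y0=-.22,y1=.2,k=2000):
    # image: row = (x1-x)*k, col=(y1-y)*k
    q=[(x0,y0),(x0,y1),(x1,y0),(x1,y1)]
    src=np.float32([proj(p,[*a,z]) for a in q]);dst=np.float32([((y1-b)*k,(x1-a)*k) for a,b in q])
    return cv2.warpPerspective(np.array(p['image']),cv2.getPerspectiveTransform(src,dst),(int((y1-y0)*k),int((x1-x0)*k)),flags=cv2.INTER_CUBIC).astype(float)
def rfit(a,b):
    for _ in range(6):
        c=np.polyfit(a,b,1);e=np.abs(b-np.polyval(c,a));m=e<max(2*np.median(e),.0005);a,b=a[m],b[m]
    return c,len(a),e.mean()
def book(p):
    W=warp(p,.054);d=cv2.GaussianBlur(W[:,:,0]-W[:,:,2],(0,0),2)  # red-blue: wood high
    out=[]
    for far in (1,0):
        Y=[];X=[]
        for c in range(100,760,4):
            y=.2-c/2000; xm=.5345+.077*y   # book centre line
            r0=int((.66-xm)*2000); 
            seg=d[r0-76:r0-40,c] if far else d[r0+40:r0+76,c]
            g=np.diff(seg); i=np.argmax(g) if far else np.argmin(g)
            if abs(g[i])>1.2: Y.append(y);X.append(.66-((r0-76 if far else r0+40)+i+.5)/2000)
        c,n,e=rfit(np.array(Y),np.array(X));out.append((np.degrees(np.arctan(c[0])).round(2),n,e.round(5),c.round(4)))
    return out   # yaw = -angle
def arm(p,pv,psi):
    W=warp(p,.082).min(2);X=[];Y=[]
    for x in np.arange(pv[0]-.115,pv[0]-.03,.001):
        yc=pv[1]-(pv[0]-x)*np.tan(np.radians(psi)); c0=int((.2-yc)*2000);row=W[int((.66-x)*2000),c0-24:c0+25]
        hi=row.max();m=np.clip((row-hi+70)/70,0,1)
        if m.sum()>8: X.append(x);Y.append(.2-(c0-24+(m*np.arange(49)).sum()/m.sum())/2000)
    c,n,e=rfit(np.array(X),np.array(Y));return np.degrees(np.arctan(c[0])).round(2),n,e.round(5),'y at pivot',np.polyval(c,pv[0]).round(4)
E
python3 - <<'E'
from fit import *
p=dict(np.load('t6.npz'))
print(book(p));print(arm(p,PL,-7.5));print(arm(p,PR,-1.9))
W=warp(p,.054)
d=W[:,:,0]-W[:,:,2];print(d[150:360:10,450].round())
E
```

```text
[(np.float64(4.6), 125, np.float64(0.0002), array([0.0804, 0.5656])), (np.float64(4.63), 133, np.float64(0.00015), array([0.081 , 0.5073]))]
(np.float64(-9.01), 85, np.float64(8e-05), 'y at pivot', np.float64(0.0687))
(np.float64(2.11), 85, np.float64(0.00022), 'y at pivot', np.float64(-0.1))
[-5. -5. -6. -4. 18. 69. 68. 61. 65. 68. 69. 72. 75. 75. 66. 66. 38. 26.
 -4. -5. -5.]
```

```bash
sed -i 's/^PL=.*/PL=np.array([.6111,.0687]);PR=np.array([.5964,-.1000])/' h.py; python3 - <<'E'
from h import *
p=start(PL,-4.6,.098,.045);print(p);rows([*p,.2],-4.6);rows([*p,.088],-4.6)
E
```

```text
[0.51702462 0.12141454]
t [-0.0024 -0.3632  0.0662] a [-0.0126  0.0011 -0.0017]
t [ 0.1469 -0.364   0.0656] a [-0.0126  0.0011 -0.0017]
```

Call:
play_rows([
  {"fingers": 1, "tx": 0, "ty": -0.363, "tz": 0.066, "ax": -0.0126, "ay": 0, "az": 0},
  {"fingers": 1, "tx": 0, "ty": -0.363, "tz": 0.066, "ax": -0.0126, "ay": 0, "az": 0},
  {"fingers": 1, "tx": 0, "ty": -0.363, "tz": 0.066, "ax": -0.0126, "ay": 0, "az": 0},
  {"fingers": 1, "tx": 0, "ty": -0.363, "tz": 0.066, "ax": -0.0126, "ay": 0, "az": 0},
  {"fingers": 1, "tx": 0, "ty": -0.363, "tz": 0.066, "ax": -0.0126, "ay": 0, "az": 0},
])

```text
time_s: 10.07
tcp_pos: [0.5123, 0.1791, 0.1998]
ee_rot: [[0.002, 0.084, 0.996], [0.001, 0.996, -0.084], [-1.0, 0.001, 0.002]]
wrist_force: [0.2, 0.2, -0.5]
gripper_width: 0.006
```

```bash
python3 - <<'E'
from h import *
p=start(PL,-4.6,.098,.045);rows([*p,.2],-4.6);rows([*p,.088],-4.6)
E
```

```text
t [-0.0003 -0.0761  0.0127] a [-0.0013  0.0005 -0.0003]
t [ 0.149  -0.0763  0.0125] a [-0.0013  0.0005 -0.0003]
```

Call:
play_rows([
  {"fingers": 1, "tx": 0, "ty": -0.045, "tz": 0.012, "ax": -0.001, "ay": 0, "az": 0},
  {"fingers": 1, "tx": 0.04, "ty": -0.068, "tz": 0.012, "ax": -0.001, "ay": 0, "az": 0},
  {"fingers": 1, "tx": 0.09, "ty": -0.068, "tz": 0.012, "ax": -0.001, "ay": 0, "az": 0},
  {"fingers": 1, "tx": 0.13, "ty": -0.068, "tz": 0.012, "ax": -0.001, "ay": 0, "az": 0},
  {"fingers": 1, "tx": 0.149, "ty": -0.068, "tz": 0.012, "ax": -0.001, "ay": 0, "az": 0},
])

```text
time_s: 10.48
tcp_pos: [0.5154, 0.1275, 0.0845]
ee_rot: [[-0.004, 0.084, 0.996], [-0.001, 0.996, -0.084], [-1.0, -0.002, -0.004]]
wrist_force: [-0.3, -0.1, -0.3]
gripper_width: 0.008
```

Call:
play_rows([
  {"fingers": 1, "tx": 0, "ty": 0, "tz": 0, "ax": 0, "ay": 0, "az": 0},
  {"fingers": 1, "tx": 0, "ty": 0, "tz": 0, "ax": 0, "ay": 0, "az": 0},
])

```text
time_s: 10.65
tcp_pos: [0.5174, 0.129, 0.0874]
ee_rot: [[0.0, 0.082, 0.997], [-0.0, 0.997, -0.082], [-1.0, -0.0, 0.0]]
wrist_force: [1.4, 0.2, 0.7]
gripper_width: 0.005
```

```bash
python3 - <<'E'
from h import *
print(r.sense()['tcp_pos']);rows([*start(PL,-4.6,.098,.016),.088],-4.6)
E
```

```text
[0.51744533 0.12903861 0.0874499 ]
t [-0.0007 -0.0488  0.0003] a [-0.0005  0.0001  0.0001]
```

Call:
play_rows([
  {"fingers": 1, "tx": 0, "ty": -0.02, "tz": 0, "ax": 0, "ay": 0, "az": 0},
  {"fingers": 1, "tx": 0, "ty": -0.032, "tz": 0, "ax": 0, "ay": 0, "az": 0},
  {"fingers": 1, "tx": 0, "ty": -0.04, "tz": 0, "ax": 0, "ay": 0, "az": 0},
  {"fingers": 1, "tx": 0, "ty": -0.046, "tz": 0, "ax": 0, "ay": 0, "az": 0},
  {"fingers": 1, "tx": 0, "ty": -0.0488, "tz": 0, "ax": 0, "ay": 0, "az": 0},
])

```text
time_s: 11.07
tcp_pos: [0.5144, 0.092, 0.088]
ee_rot: [[0.002, 0.083, 0.997], [0.001, 0.997, -0.083], [-1.0, 0.001, 0.002]]
wrist_force: [-0.5, 1.0, -0.3]
gripper_width: 0.007
```

Call:
play_rows([
  {"fingers": 1, "tx": 0, "ty": 0, "tz": 0, "ax": 0, "ay": 0, "az": 0},
  {"fingers": 1, "tx": 0, "ty": 0, "tz": 0, "ax": 0, "ay": 0, "az": 0},
])

```text
time_s: 11.23
tcp_pos: [0.5143, 0.0925, 0.0874]
ee_rot: [[0.0, 0.082, 0.997], [0.0, 0.997, -0.082], [-1.0, 0.0, 0.0]]
wrist_force: [-0.6, 0.0, 0.1]
gripper_width: 0.007
```

Call:
play_rows([
  {"fingers": 1, "tx": 0, "ty": 0.035, "tz": 0, "ax": 0, "ay": 0, "az": 0},
  {"fingers": 1, "tx": -0.05, "ty": 0.035, "tz": 0, "ax": 0, "ay": 0, "az": 0},
  {"fingers": 1, "tx": -0.1, "ty": 0.035, "tz": 0, "ax": 0, "ay": 0, "az": 0},
  {"fingers": 1, "tx": -0.15, "ty": 0.035, "tz": 0, "ax": 0, "ay": 0, "az": 0},
  {"fingers": 1, "tx": -0.15, "ty": 0.035, "tz": 0, "ax": 0, "ay": 0, "az": 0},
])

```text
time_s: 11.65
tcp_pos: [0.5205, 0.1206, 0.2076]
ee_rot: [[0.015, 0.079, 0.997], [0.005, 0.997, -0.079], [-1.0, 0.006, 0.014]]
wrist_force: [0.9, 0.4, 1.2]
gripper_width: 0.003
```

```bash
python3 - <<'E'
from h import *
p=start(PR,-4.6,.098,-.05);print(r.sense()['tcp_pos']);rows([*p,.2],-4.6)
E
```

```text
[0.52054918 0.12064936 0.20759523]
t [ 0.0079 -0.3519 -0.0068] a [ 0.0003  0.0045 -0.002 ]
```

Call:
play_rows([
  {"fingers": 1, "tx": 0, "ty": -0.355, "tz": -0.003, "ax": 0, "ay": 0, "az": 0},
  {"fingers": 1, "tx": 0, "ty": -0.355, "tz": -0.003, "ax": 0, "ay": 0, "az": 0},
  {"fingers": 1, "tx": 0, "ty": -0.355, "tz": -0.003, "ax": 0, "ay": 0, "az": 0},
  {"fingers": 1, "tx": 0, "ty": -0.355, "tz": -0.003, "ax": 0, "ay": 0, "az": 0},
  {"fingers": 1, "tx": 0, "ty": -0.355, "tz": -0.003, "ax": 0, "ay": 0, "az": 0},
])

```text
time_s: 12.07
tcp_pos: [0.497, -0.0902, 0.1996]
ee_rot: [[0.0, 0.08, 0.997], [0.0, 0.997, -0.08], [-1.0, 0.0, 0.0]]
wrist_force: [0.5, -0.3, -0.8]
gripper_width: 0.009
```

```bash
python3 - <<'E'
from h import *
p=start(PR,-4.6,.098,-.05);print(r.sense()['tcp_pos']);rows([*p,.2],-4.6)
E
```

```text
[ 0.49702622 -0.09018154  0.19960411]
t [-0.0005 -0.0691  0.0025] a [-0.0001  0.0001 -0.    ]
```

Call:
play_rows([
  {"fingers": 1, "tx": 0, "ty": -0.05, "tz": 0.002, "ax": 0, "ay": 0, "az": 0},
  {"fingers": 1, "tx": 0, "ty": -0.064, "tz": 0.002, "ax": 0, "ay": 0, "az": 0},
  {"fingers": 1, "tx": 0.05, "ty": -0.064, "tz": 0.002, "ax": 0, "ay": 0, "az": 0},
  {"fingers": 1, "tx": 0.1, "ty": -0.064, "tz": 0.002, "ax": 0, "ay": 0, "az": 0},
  {"fingers": 1, "tx": 0.149, "ty": -0.064, "tz": 0.002, "ax": 0, "ay": 0, "az": 0},
])

```text
time_s: 12.48
tcp_pos: [0.4954, -0.1369, 0.0871]
ee_rot: [[0.003, 0.083, 0.997], [0.0, 0.997, -0.083], [-1.0, 0.001, 0.003]]
wrist_force: [0.6, -0.1, -0.0]
gripper_width: 0.006
```

Call:
play_rows([
  {"fingers": 1, "tx": 0, "ty": 0, "tz": 0, "ax": 0, "ay": 0, "az": 0},
  {"fingers": 1, "tx": 0, "ty": 0, "tz": 0, "ax": 0, "ay": 0, "az": 0},
])

```text
time_s: 12.65
tcp_pos: [0.4942, -0.1366, 0.0867]
ee_rot: [[-0.005, 0.081, 0.997], [-0.001, 0.997, -0.081], [-1.0, -0.001, -0.005]]
wrist_force: [0.6, 0.8, 0.1]
gripper_width: 0.003
```

```bash
python3 - <<'E'
from h import *
print(r.sense()['tcp_pos']);rows([*start(PR,-4.6,.098,-.016),.088],-4.6)
E
```

```text
[ 0.49424276 -0.13658307  0.08667562]
t [-0.0018  0.0382  0.0012] a [-0.0002 -0.0015  0.0003]
```

Call:
play_rows([
  {"fingers": 1, "tx": 0, "ty": 0.012, "tz": 0, "ax": 0, "ay": 0, "az": 0},
  {"fingers": 1, "tx": 0, "ty": 0.022, "tz": 0, "ax": 0, "ay": 0, "az": 0},
  {"fingers": 1, "tx": 0, "ty": 0.03, "tz": 0, "ax": 0, "ay": 0, "az": 0},
  {"fingers": 1, "tx": 0, "ty": 0.035, "tz": 0, "ax": 0, "ay": 0, "az": 0},
  {"fingers": 1, "tx": 0, "ty": 0.038, "tz": 0, "ax": 0, "ay": 0, "az": 0},
])

```text
time_s: 13.07
tcp_pos: [0.4983, -0.1074, 0.0892]
ee_rot: [[0.003, 0.08, 0.997], [0.0, 0.997, -0.08], [-1.0, 0.0, 0.003]]
wrist_force: [0.2, -0.6, 1.0]
gripper_width: 0.005
```

Call:
play_rows([
  {"fingers": 1, "tx": 0, "ty": 0, "tz": 0, "ax": 0, "ay": 0, "az": 0},
  {"fingers": 1, "tx": 0, "ty": 0, "tz": 0, "ax": 0, "ay": 0, "az": 0},
])

```text
time_s: 13.23
tcp_pos: [0.4975, -0.108, 0.0882]
ee_rot: [[0.001, 0.081, 0.997], [0.0, 0.997, -0.081], [-1.0, 0.0, 0.001]]
wrist_force: [-1.0, 0.5, -0.6]
gripper_width: 0.008
```

Call:
play_rows([
  {"fingers": 1, "tx": 0, "ty": -0.035, "tz": 0, "ax": 0, "ay": 0, "az": 0},
  {"fingers": 1, "tx": -0.05, "ty": -0.035, "tz": 0, "ax": 0, "ay": 0, "az": 0},
  {"fingers": 1, "tx": -0.1, "ty": -0.035, "tz": 0, "ax": 0, "ay": 0, "az": 0},
  {"fingers": 1, "tx": -0.15, "ty": -0.06, "tz": -0.02, "ax": 0, "ay": 0, "az": 0},
  {"fingers": 1, "tx": -0.15, "ty": -0.11, "tz": -0.05, "ax": 0, "ay": 0, "az": 0},
])

```text
time_s: 13.65
tcp_pos: [0.4606, -0.1847, 0.2071]
ee_rot: [[0.015, 0.076, 0.997], [-0.003, 0.997, -0.076], [-1.0, -0.002, 0.015]]
wrist_force: [1.4, -0.5, 0.4]
gripper_width: 0.004
```

Call:
play_rows([
  {"fingers": 1, "tx": 0, "ty": -0.4, "tz": -0.15, "ax": 0, "ay": 0, "az": 0},
  {"fingers": 1, "tx": 0, "ty": -0.4, "tz": -0.15, "ax": 0, "ay": 0, "az": 0},
  {"fingers": 1, "tx": 0, "ty": -0.4, "tz": -0.15, "ax": 0, "ay": 0, "az": 0},
  {"fingers": 1, "tx": 0, "ty": -0.4, "tz": -0.15, "ax": 0, "ay": 0, "az": 0},
  {"fingers": 1, "tx": 0, "ty": -0.4, "tz": -0.15, "ax": 0, "ay": 0, "az": 0},
])

```text
time_s: 14.07
tcp_pos: [0.3652, -0.3746, 0.2004]
ee_rot: [[0.0, 0.082, 0.997], [-0.0, 0.997, -0.082], [-1.0, -0.0, 0.0]]
wrist_force: [1.6, -0.8, -0.1]
gripper_width: 0.005
```

```bash
python3 - <<'E'
from fit import *
p=viewer.capture('top');save(p,'t7.png',(170,110,370,260),4);print(r.sense()['tcp_pos'],r.sense()['time_s'])
print(book(p));print(arm(p,PL,-5));print(arm(p,PR,-4))
E
```

```text
[ 0.36255266 -0.37971086  0.20013854] 14.1167
[(np.float64(4.6), 125, np.float64(0.0002), array([0.0805, 0.5656])), (np.float64(4.65), 140, np.float64(0.00016), array([0.0814, 0.5073]))]
(np.float64(-4.73), 85, np.float64(7e-05), 'y at pivot', np.float64(0.0687))
(np.float64(-3.92), 85, np.float64(0.00015), 'y at pivot', np.float64(-0.0997))
```

View pics/t7.png

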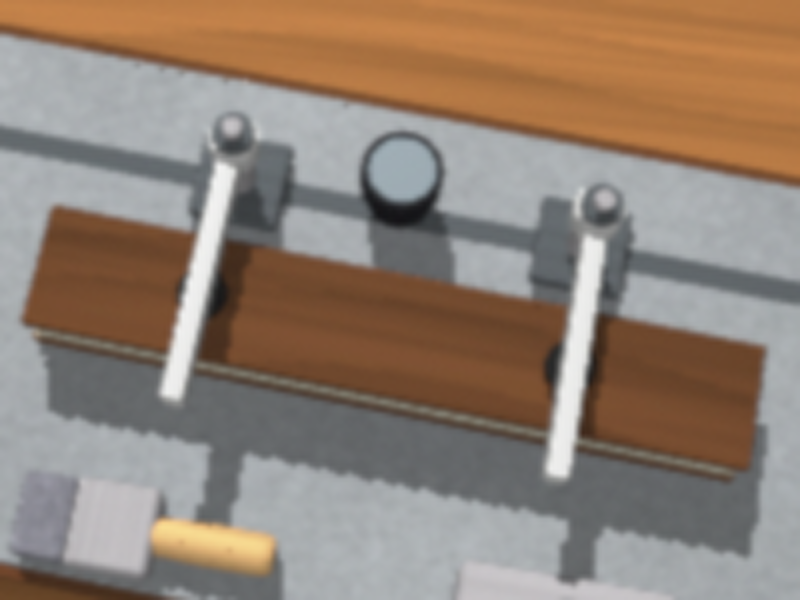

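Both arms are square to the book within about 1°, the pads are over the cover, and the book, loupe and brush are unmoved. The robot is clear, so I'm handing in.

```bash
python3 - <<'E'
from h import *
print(r.sense()['wrist_force'],job.finish_job())
E
```

```text
the job is handed in; nothing more can be done
[ 0.53596096 -3.81519555  1.4092612 ] None
```

I pushed both swing arms round with the closed fingertips, gave each a short corrective push, backed off and handed the job in at about 14 s.

- **Angles:** in the last top view, the left arm is at -4.7° and the right at -3.9°. Square to the book is -4.6°, so the line fits put them 0.1° and 0.7° off.
- **Disagreement between measurements:** lines forced through the pivot nuts give about -5.3° for both arms. I therefore trust the angles only to about 1°.
- **Pads and other items:** both pads appear over the cover. The book's edges measured the same before and after the corrective pushes. The loupe and brush look unmoved; only the edge of the weight was in that last crop, so I didn't check it fully.
- **Clearance and force:** the gripper finished at about (0.36, -0.38, 0.20) m, clear of everything. Wrist readings while pushing were under 2 N. The last reading at hand-in was about 4 N with nothing touching, which I put down to sensor noise or the arm settling, but didn't check.

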